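# Start the cheese loggers in order

### The arm

A 7-joint arm with a two-finger parallel gripper is mounted at the origin on the work surface. World frame = base frame: x ahead of the robot, y to its left, z up, the work surface at z = 0. Lengths are in m, angles in rad, forces in N, time in s.
With the tool pointing down it reaches from about 0.425 to 0.975 m from the base axis. Payload 16.7 kg.
Tool frame: the origin (TCP) lies on the centre line of the jaws, within the pads' length; the fingertips stand 17 mm ahead of it and the grasp point (between the pads) lies 2 mm behind it (tcp_to_tips is the distance from the TCP to the fingertips, in m); z points along the fingers, y is the line along which they close (so a half turn about z gives the same grasp; the last joint's range is limited). The gripper opens to 85 mm and grips with 20 to 120 N. Pads are 22 mm wide; open, the fingers measure 114 mm over their backs; the gripper's body (76 mm by 85 mm) begins 54 mm behind the grasp point. The pads swing forward as they close: fully open they stand 13 mm farther back than shut.
Start: joints at [-1.381, 0.426, 0.074, 1.606, -0.034, 1.111, -0.067], TCP at [0.225, 0.636, 0.248] pointing down, gripper open.
Joint ranges: [-2.85, 2.85], [-0.5, 2.14], [-1.23, 1.37], [0.21, 2.46], [-1.02, 4.16], [0.16, 2.05], [-2.73, 2.73]. Speed limits (rad/s): [1.89, 1.89, 2.39, 2.39, 3.01, 3.01, 3.01].

### API

Orientations are given as a 3x3 rotation matrix whose columns are the frame's x, y, z axes.
In Python, from plant import get_obs, camera, camera_params, sign_off, tcp_to_tips gives the robot as it stands. The module is installed in compiled form; this text tells all that it offers.
- The arm moves only by the shell command python3 -m jog 'ROWS' [OPENING] [FORCE]. ROWS is JSON, a list of rows, each an object with "slide": the shift along the tool's x, y, z in cm, a list of three; "spin": the turn about the tool's z in rad. In form: [{"slide": [tx, ty, tz], "spin": spin}, ...]. A call has 1 to 10 rows; each row is the pose to reach, as a shift and turn from the pose commanded when the call began, along the tool's axes at that moment; what a row does not reach only later rows make up. A row lasts 1/8 s, in which the tool goes at most 62.5 mm and 10.7 degrees, less where a joint would pass 70% of its speed; a pose out of reach is approached as far as the arm can. A call with a gripper value outside its range is refused whole. OPENING is the closure, from 0 (fully open) to 1 (shut), set as the call begins (- or left out, the last holds). The fingers move at their own pace and stop on an object; FORCE is the grip in N (left out, the last holds). Time passes only in rows, so rows that repeat a pose let the fingers close. It gives the time, the measured TCP pose, the force, the opening and the grip force at its end, in the units of the state.
- get_obs(): the state, without advancing time (a new reading comes with each control period).
- camera(name): name is "side" or "top"; returns the picture (480x640x3 uint8, red, green, blue); there is no depth.
- camera_params(name): a dict with "K" (3x3 intrinsics, pixels), "R" (3x3) and "t" (3): a world point X has camera coordinates R X + t. Camera axes: x right, y down, z forward; pixel columns grow to the right and rows downward; lengths in m; the calibration is good to about 2 mm. A picture is of the moment at which its call begins. camera_params takes no time and is no camera call.
- sign_off(): hands the job in; it is judged then, once.
The state is a dict: "time": time; "joints": joint angles; "joint_vel": joint speeds; "tau": joint torques, N m; "eef_pos": TCP position; "tcp_rot": TCP orientation; "force": force on the tool from outside, world axes, zero at the start; "ft_torque": the same for the moment, N m; "opening": opening from 0.0 (shut) to 1.0 (fully open); "grip_force": force on a finger pad.
Only numpy, scipy, OpenCV 4.12 (cv2) and the standard library are available. Lean on these libraries where they do the work, as an engineer would, in place of code of your own. Each camera call takes 0.05 s, during which the arm holds its last target. There are 200 camera calls.

### The job

Start the core temperature loggers of three cheeses by gently pressing each logger's round steel head straight down with the fingertips until the logger is fully in, its collar down on the rind: first the one in the triangular wedge, then the one in the flat round wheel, then the one in the rectangular block. Leave the logger in the tall drum as it is; do not lift or shift any cheese, pull any logger out or disturb the other things, and press lightly, never with more than about 25 N. Finish with the hand clear of everything.

Things in the scene. Friction and masses are not known exactly. Their poses are not given: they have to be found in the camera images.
- wedge: wedge of yellow holed cheese, a triangle seen from above: 118 mm long from its point to its curved back, 114 mm across the back, 68 mm high; origin under the logger, 68 mm from the point (the point is towards the body's -x). Stands loose on a white board whose top is 12 mm above the work surface. z axis up.
- wedge_pin_top (a point): centre of the top of the wedge's logger head: a level steel disc, 28 mm across, 8 mm thick, black dot on top, over a dark collar 20 mm across and 7 mm high, on a 6 mm pin straight down into the cheese. The collar starts 9 to 12 mm clear of the rind; fully in it lies on the rind and this point, left free, is 83 mm above the cheese's underside
- wedge_pin (a joint): how far the wedge's logger pin is pushed in (m): 0 = collar 12 mm above the rind, 0.012 = fully in, collar on the rind (firm stop). Starts at 0 to 0.003, slides against about 3 N of friction, stays where left; negative = pulled out. The head is sprung on the collar (3 N per mm, 5 mm at most): it sinks 1 mm while the pin slides, more at the stop, and springs back
- wheel: flat round wheel of yellow cheese, 120 mm diameter, 42 mm high; origin at the centre of its underside. Stands loose on a white board whose top is 12 mm above the work surface. z axis up.
- wheel_pin_top (a point): centre of the top of the wheel's logger head: a level steel disc, 28 mm across, 8 mm thick, black dot on top, over a dark collar 20 mm across and 7 mm high, on a 6 mm pin straight down into the cheese. The collar starts 9 to 12 mm clear of the rind; fully in it lies on the rind and this point, left free, is 57 mm above the cheese's underside
- wheel_pin (a joint): how far the wheel's logger pin is pushed in (m): 0 = collar 12 mm above the rind, 0.012 = fully in, collar on the rind (firm stop). Starts at 0 to 0.003, slides against about 3 N of friction, stays where left; negative = pulled out. The head is sprung on the collar (3 N per mm, 5 mm at most): it sinks 1 mm while the pin slides, more at the stop, and springs back
- block: rectangular block of yellow cheese, 105 mm (its x) by 62 mm (its y), 54 mm high; origin at the centre of its underside. Stands loose on a white board whose top is 12 mm above the work surface. z axis up.
- block_pin_top (a point): centre of the top of the block's logger head: a level steel disc, 28 mm across, 8 mm thick, black dot on top, over a dark collar 20 mm across and 7 mm high, on a 6 mm pin straight down into the cheese. The collar starts 9 to 12 mm clear of the rind; fully in it lies on the rind and this point, left free, is 69 mm above the cheese's underside
- block_pin (a joint): how far the block's logger pin is pushed in (m): 0 = collar 12 mm above the rind, 0.012 = fully in, collar on the rind (firm stop). Starts at 0 to 0.003, slides against about 3 N of friction, stays where left; negative = pulled out. The head is sprung on the collar (3 N per mm, 5 mm at most): it sinks 1 mm while the pin slides, more at the stop, and springs back
- drum: tall narrow round drum of yellow cheese, 72 mm diameter, 85 mm high, the one to leave alone; origin at the centre of its underside. Stands loose on a white board whose top is 12 mm above the work surface. z axis up.
- drum_pin_top (a point): centre of the top of the drum's logger head: a level steel disc, 28 mm across, 8 mm thick, black dot on top, over a dark collar 20 mm across and 7 mm high, on a 6 mm pin straight down into the cheese. The collar starts 9 to 12 mm clear of the rind; fully in it lies on the rind and this point, left free, is 100 mm above the cheese's underside
- drum_pin (a joint): how far the drum's logger pin is pushed in (m): 0 = collar 12 mm above the rind, 0.012 = fully in, collar on the rind (firm stop). Starts at 0 to 0.003, slides against about 3 N of friction, stays where left; negative = pulled out. The head is sprung on the collar (3 N per mm, 5 mm at most): it sinks 1 mm while the pin slides, more at the stop, and springs back
- honey_jar: squat amber glass jar, 54 mm diameter, 75 mm high; a bystander, loose on the board; origin at the centre of its underside
- dip_bowl: white china dip bowl, 60 mm diameter, 30 mm high; a bystander, loose on the board; origin at the centre of its underside
- olive_jar: green glass jar with a black lid, 48 mm diameter, 70 mm high; a bystander, loose on the board; origin at the centre of its underside
- pepper_mill: turned dark wood pepper mill, 44 mm diameter, 90 mm high; a bystander, loose on the board; origin at the centre of its underside
- tumbler: blue china tumbler, 56 mm diameter, 70 mm high; a bystander, loose on the board; origin at the centre of its underside
- spatula: spatula 200 mm long lying near the right-hand edge of the board, blade end away from the robot at first; a bystander, loose on the board; origin near its middle, at its underside
Mind the look-alikes: they are no part of the job. Leave any pink or turquoise look-alike of the block alone.

How it is judged:
On the way, in this order (a step that is already met when the one before it is completed fails the run):
1. the wedge's logger is pressed in while the wheel's, block's and drum's still stand up (value of joint wedge_pin above 0.0095 m and value of joint each of wheel_pin, block_pin, drum_pin below 0.006 m), for 0.2 s.
2. then the wheel's logger is pressed in, the block's and drum's still up (value of joint each of wedge_pin, wheel_pin above 0.0095 m and value of joint each of block_pin, drum_pin below 0.006 m), for 0.2 s.
3. then the block's logger is pressed in, the drum's still up (value of joint each of wedge_pin, wheel_pin, block_pin above 0.0095 m and value of joint drum_pin below 0.006 m), for 0.2 s.
At the end, for the whole second after the job is handed in: The loggers of wedge, wheel and block are pressed in until their collars are within 2.5 mm of the rind, that of the drum is pressed less than 6 mm from its highest position (joint 0); all four cheeses stand upright and at rest within 20 mm of where they started (all of step 3 and value of joint drum_pin above -0.003 m and distance of each of wedge, wheel, block, drum from where it was at the start of the episode below 0.02 m and angle between each of wedge, wheel, block, drum's own z axis and vertical below 0.1 rad and linear speed of each of wedge, wheel, block, drum below 0.02 m/s); the robot touches nothing.
It fails at once if a cheese or its logger is pressed with more than 25 N (contact force between the fingers and wedge above 25 N or contact force between the fingers and wheel above 25 N or contact force between the fingers and block above 25 N or contact force between the fingers and drum above 25 N).
It fails at once if a cheese is lifted off the board by more than 8 mm, tipped by more than 0.2 rad or shifted by more than 25 mm (height (world z) of any of wedge, wheel, block, drum above 0.02 m or angle between any of wedge, wheel, block, drum's own z axis and vertical above 0.2 rad or distance of any of wedge, wheel, block, drum from where it was at the start of the episode above 0.025 m).
It fails at once if a logger is pulled out by more than 3 mm (value of joint any of wedge_pin, wheel_pin, block_pin, drum_pin below -0.003 m).
It fails at once if the drum's logger is pressed (value of joint drum_pin above 0.006 m).
It fails at once if a bystander is moved by more than 25 mm (distance of any of honey_jar, dip_bowl, olive_jar, pepper_mill, tumbler, spatula from where it was at the start of the episode above 0.025 m).
It also fails if it takes over 58 s, if anything falls off the work surface, if the arm or the gripper's body presses on something with over 40 N, if the wrist force passes 120 N, or if a joint passes its speed limit or range.

## Working session

There is one attempt and no reset: what is moved stays moved. The work goes in short steps, Python scripts to look and compute and a shell command to move; the robot and the scene stay as the last step left them, time stands still between calls to the robot, and variables do not carry over. Pictures are saved under pics/ and viewed, at most 10 in all, crops included, and the job is handed in when it is done.

```bash
mkdir -p pics; python3 - <<'E'
from plant import *
import cv2
o=get_obs();print(o['time'],o['eef_pos'],o['tcp_rot'],o['opening'],o['force'],tcp_to_tips)
for n in('side','top'):
    im=camera(n);cv2.imwrite(f'pics/{n}0.png',im[...,::-1]);print(n,camera_params(n))
E
```

```text
0.0 [0.22489089 0.63603394 0.24762177] [[-9.42821541e-01  3.33297831e-01 -3.12141529e-04]
 [ 3.33297958e-01  9.42820756e-01 -1.22182278e-03]
 [-1.12937368e-04 -1.25599697e-03 -9.99999205e-01]] 0.9987806136964776 [-0.00279429  0.01331523  0.28785483] 0.017
side {'K': array([[541.0035619,   0.       , 317.6862928],
       [  0.       , 541.0035619, 246.6815168],
       [  0.       ,   0.       ,   1.       ]]), 'R': array([[ 0.99785375, -0.06477349, -0.00960633],
       [-0.04964573, -0.65268669, -0.7559996 ],
       [ 0.04269881,  0.75485395, -0.65450159]]), 't': array([-0.4558163,  0.1619475,  1.1918075])}
top {'K': array([[464.78295412,   0.        , 318.08048849],
       [  0.        , 464.78295412, 237.19872282],
       [  0.        ,   0.        ,   1.        ]]), 'R': array([[-0.00119758, -0.99992548, -0.01214922],
       [-0.99566452,  0.00232229, -0.09298796],
       [ 0.09300925,  0.01198519, -0.99559311]]), 't': array([0.10371337, 0.4951945 , 1.27112586])}
```

View pics/top0.png

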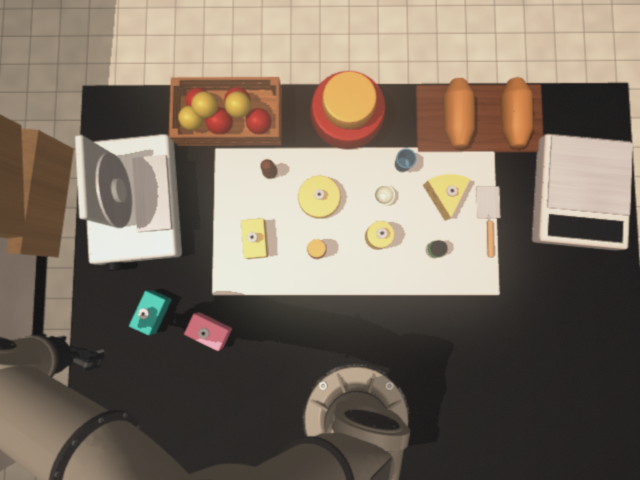

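View pics/side0.png

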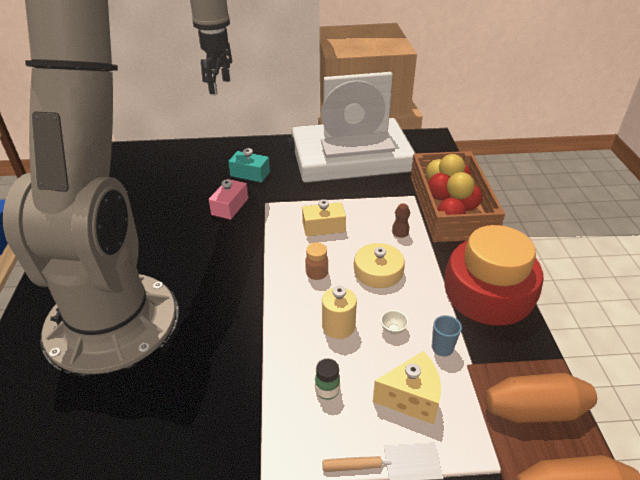

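The top view shows the wedge head at (452,191), the wheel at (320,195), the block at (253,238) and the drum at (382,234). The side view shows them at (413,371), (380,252), (323,204) and (339,292). The pink and turquoise blocks are off the board.

```bash
cat > h.py <<'E'
import numpy as np,cv2
from plant import *
def ray(n,uv):
    p=camera_params(n);R=p['R'];d=R.T@np.linalg.inv(p['K'])@[*uv,1];return -R.T@p['t'],d
def plane(n,uv,z):
    c,d=ray(n,uv);return c+d*(z-c[2])/d[2]
def tri(a,b):
    (c,d),(e,f)=ray('top',a),ray('side',b)
    s=np.linalg.lstsq(np.c_[d,-f],e-c,rcond=None)[0];p,q=c+d*s[0],e+f*s[1]
    return (p+q)/2,np.linalg.norm(p-q)
def dot(im,uv,r=4):
    # grey steel disc: low saturation; the dot is the dark centroid inside
    g=cv2.cvtColor(im,cv2.COLOR_RGB2GRAY).astype(float)
    u,v=uv;w=g[v-r:v+r+1,u-r:u+r+1];w=np.clip(np.percentile(w,50)-w-15,0,None)
    y,x=np.mgrid[v-r:v+r+1,u-r:u+r+1];return (x*w).sum()/w.sum(),(y*w).sum()/w.sum()
E
python3 - <<'E'
from h import *
T,S=[cv2.imread(f'pics/{n}0.png')[...,::-1].copy() for n in('top','side')]
P=dict(wedge=((452,191),(413,371),.1055),wheel=((320,195),(380,252),.0795),block=((253,238),(323,204),.0915),drum=((382,234),(339,292),.1225))
rows=[]
for k,(a,b,z) in P.items():
    a2,b2=dot(T,a),dot(S,b)
    X,e=tri(a2,b2);print(k,np.round(a2,1),np.round(b2,1),X.round(4),round(e,4),'planeT',plane('top',a2,z).round(4),'S',plane('side',b2,z).round(4))
    rows.append(np.vstack([cv2.resize(np.ascontiguousarray(I[q[1]-12:q[1]+13,q[0]-12:q[0]+13]),(200,200),interpolation=0) for I,q in((T,a),(S,b))]))
cv2.imwrite('pics/m.png',np.hstack(rows)[...,::-1])
E
```

```text
wedge [451.9 190.3] [412.7 369.3] [ 0.611  -0.2504  0.1018] 0.0004 planeT [ 0.6105 -0.2494  0.1055] S [ 0.6099 -0.2531  0.1055]
wheel [319.8 194.2] [379.8 253. ] [0.6074 0.0976 0.071 ] 0.0008 planeT [0.6062 0.0975 0.0795] S [0.605  0.0881 0.0795]
block [253.1 237. ] [323.4 205.5] [0.4904 0.2752 0.0821] 0.0008 planeT [0.4899 0.2738 0.0915] S [0.4891 0.2626 0.0915]
drum [381.8 232.7] [339.1 292. ] [ 0.4976 -0.0631  0.1153] 0.0009 planeT [ 0.4973 -0.0622  0.1225] S [ 0.4964 -0.0701  0.1225]
```

View pics/m.png

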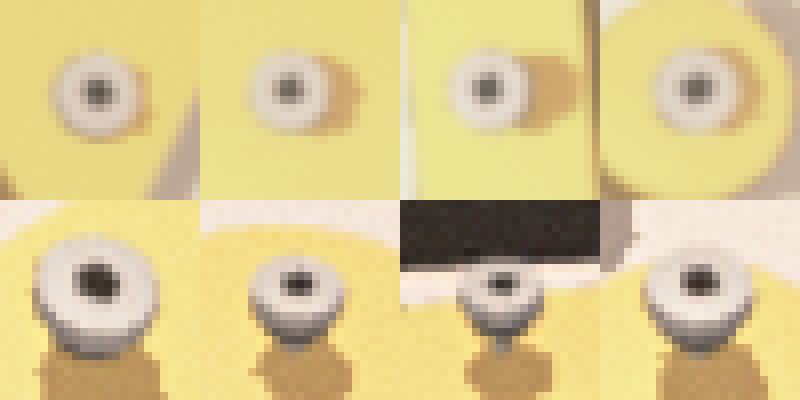

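The montage shows the dots centred on the heads in the top view, to within about half a pixel. I'll use the top-view plane points and move above the wedge with the fingers shut.

```bash
python3 -m jog '[{"slide":[-38.8,-27.2,0],"spin":0},{"slide":[-38.8,-27.2,0],"spin":0},{"slide":[-38.8,-27.2,0],"spin":0},{"slide":[-38.8,-27.2,0],"spin":0},{"slide":[-38.8,-27.2,0],"spin":0},{"slide":[-38.8,-27.2,0],"spin":0},{"slide":[-38.8,-27.2,0],"spin":0},{"slide":[-38.8,-27.2,0],"spin":0}]' 1
```

```text
time: 1.1
eef_pos: [0.5015, 0.2474, 0.2483]
tcp_rot: [[-0.942, 0.336, 0.0], [0.336, 0.942, -0.001], [-0.0, -0.0, -1.0]]
force: [-1.0, -0.0, 0.8]
opening: -0.002
grip_force: 0.0
```

```bash
python3 -m jog '[{"slide":[-27.1,-43.4,0],"spin":0},{"slide":[-27.1,-43.4,0],"spin":0},{"slide":[-27.1,-43.4,0],"spin":0},{"slide":[-27.1,-43.4,0],"spin":0},{"slide":[-27.1,-43.4,0],"spin":0},{"slide":[-27.1,-43.4,0],"spin":0},{"slide":[-27.1,-43.4,0],"spin":0},{"slide":[-27.1,-43.4,0],"spin":0},{"slide":[-27.1,-43.4,0],"spin":0},{"slide":[-27.1,-43.4,5],"spin":0}]'; python3 -c "
from plant import *
o=get_obs();print(o['joints'],o['force'],o['eef_pos'])"
```

```text
time: 2.35
eef_pos: [0.6126, -0.2511, 0.2003]
tcp_rot: [[-0.942, 0.335, 0.005], [0.335, 0.942, -0.002], [-0.006, 0.0, -1.0]]
force: [1.5, 0.7, -1.0]
opening: -0.001
grip_force: 0.0
[-0.05796196  0.48098977  0.47896948  1.70739809 -0.2549005   1.00965239
  1.73908525] [ 1.51599888  0.74221887 -1.04111357] [ 0.61255265 -0.25108104  0.20030303]
```

```bash
python3 -m jog '[{"slide":[0.2,0.1,3],"spin":0},{"slide":[0.2,0.1,6],"spin":0},{"slide":[0.2,0.1,6],"spin":0},{"slide":[0.2,0.1,6],"spin":0}]'; python3 - <<'E'
from h import *
S=camera('side');T=camera('top')
a=cv2.resize(np.ascontiguousarray(S[310:410,360:460]),(400,400));b=cv2.resize(np.ascontiguousarray(T[140:240,400:500]),(400,400))
cv2.imwrite('pics/w1.png',np.hstack([a,b])[...,::-1])
print(get_obs()['force'],get_obs()['eef_pos'])
E
```

```text
time: 2.85
eef_pos: [0.6099, -0.2473, 0.1394]
tcp_rot: [[-0.943, 0.333, 0.001], [0.333, 0.943, -0.0], [-0.001, 0.0, -1.0]]
force: [-0.3, -0.5, -0.0]
opening: -0.001
grip_force: 0.0
[-0.10941112  0.02748725 -0.59127312] [ 0.61008186 -0.24746787  0.13980844]
```

View pics/w1.png

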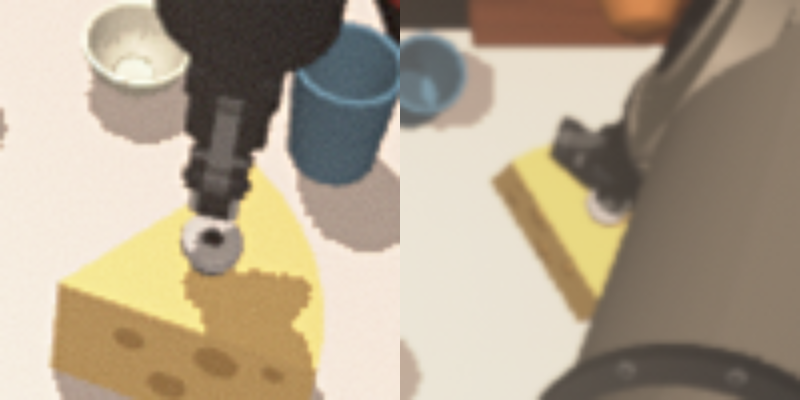

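The side view shows the shut fingertips directly above the wedge head, about 16 mm clear. Next I correct by 2 mm and lower.

```bash
python3 -m jog '[{"slide":[-0.1,-0.2,0.7],"spin":0},{"slide":[-0.1,-0.2,1.3],"spin":0},{"slide":[-0.1,-0.2,1.6],"spin":0},{"slide":[-0.1,-0.2,1.9],"spin":0},{"slide":[-0.1,-0.2,2.2],"spin":0},{"slide":[-0.1,-0.2,2.4],"spin":0},{"slide":[-0.1,-0.2,2.4],"spin":0}]'
```

```text
time: 3.82
eef_pos: [0.6096, -0.2495, 0.1142]
tcp_rot: [[-0.943, 0.333, -0.0], [0.333, 0.943, -0.0], [0.0, -0.0, -1.0]]
force: [-1.8, -1.0, 1.2]
opening: -0.001
grip_force: 0.9
```

```bash
python3 -m jog '[{"slide":[0,0,0.1],"spin":0},{"slide":[0,0,0.2],"spin":0},{"slide":[0,0,0.3],"spin":0},{"slide":[0,0,0.3],"spin":0}]'
```

```text
time: 4.32
eef_pos: [0.6097, -0.2496, 0.1113]
tcp_rot: [[-0.943, 0.333, 0.0], [0.333, 0.943, -0.0], [-0.0, -0.0, -1.0]]
force: [-1.6, -0.2, 2.9]
opening: -0.0
grip_force: 1.2
```

```bash
python3 -m jog '[{"slide":[0,0,0.1],"spin":0},{"slide":[0,0,0.2],"spin":0},{"slide":[0,0,0.2],"spin":0}]'; python3 -c "
from plant import *
o=get_obs();print(o['force'],o['eef_pos'])"
```

```text
time: 4.7
eef_pos: [0.6098, -0.2496, 0.1096]
tcp_rot: [[-0.943, 0.333, 0.0], [0.333, 0.943, -0.0], [-0.0, 0.0, -1.0]]
force: [-3.1, 2.1, 7.9]
opening: 0.003
grip_force: 3.8
[-3.1249544   2.13745443  7.88967694] [ 0.60976823 -0.24957334  0.10955375]
```

```bash
python3 -m jog '[{"slide":[0,0,0.1],"spin":0},{"slide":[0,0,0.1],"spin":0},{"slide":[0,0,0.1],"spin":0}]'; python3 -m jog '[{"slide":[0,0,-2],"spin":0},{"slide":[0,0,-6],"spin":0},{"slide":[0,0,-10],"spin":0},{"slide":[0,0,-10],"spin":0}]'
```

```text
time: 5.08
eef_pos: [0.6098, -0.2496, 0.1088]
tcp_rot: [[-0.943, 0.333, 0.0], [0.333, 0.943, -0.0], [-0.0, 0.0, -1.0]]
force: [-4.2, 1.4, 9.8]
opening: 0.002
grip_force: 4.9
time: 5.58
eef_pos: [0.6111, -0.2504, 0.2125]
tcp_rot: [[-0.943, 0.334, 0.005], [0.334, 0.943, -0.001], [-0.006, 0.001, -1.0]]
force: [-0.3, -0.5, 0.0]
opening: -0.002
grip_force: 0.0
```

```bash
python3 -m jog '[{"slide":[11.9,32.6,0],"spin":0},{"slide":[11.9,32.6,0],"spin":0},{"slide":[11.9,32.6,0],"spin":0},{"slide":[11.9,32.6,0],"spin":0},{"slide":[11.9,32.6,0],"spin":0},{"slide":[11.9,32.6,0],"spin":0},{"slide":[11.9,32.6,4],"spin":0},{"slide":[11.9,32.6,9],"spin":0},{"slide":[11.9,32.6,9],"spin":0},{"slide":[11.9,32.6,9],"spin":0}]';  python3 - <<'E'
from h import *
S=camera('side')
a=cv2.resize(np.ascontiguousarray(S[190:340,300:440]),(560,600));b=cv2.resize(np.ascontiguousarray(S[340:420,370:450]),(240,240))
b=np.vstack([b,np.zeros((360,240,3),np.uint8)])
cv2.imwrite('pics/w2.png',np.hstack([a,b])[...,::-1])
print(get_obs()['force'],get_obs()['eef_pos'])
E
```

```text
time: 6.82
eef_pos: [0.6069, 0.0973, 0.1199]
tcp_rot: [[-0.943, 0.334, 0.001], [0.334, 0.943, 0.0], [-0.001, 0.0, -1.0]]
force: [0.5, -0.6, 0.6]
opening: 0.003
grip_force: 0.0
[-0.00864002 -0.02211272  0.43807464] [0.60721869 0.09738242 0.12033427]
```

View pics/w2.png

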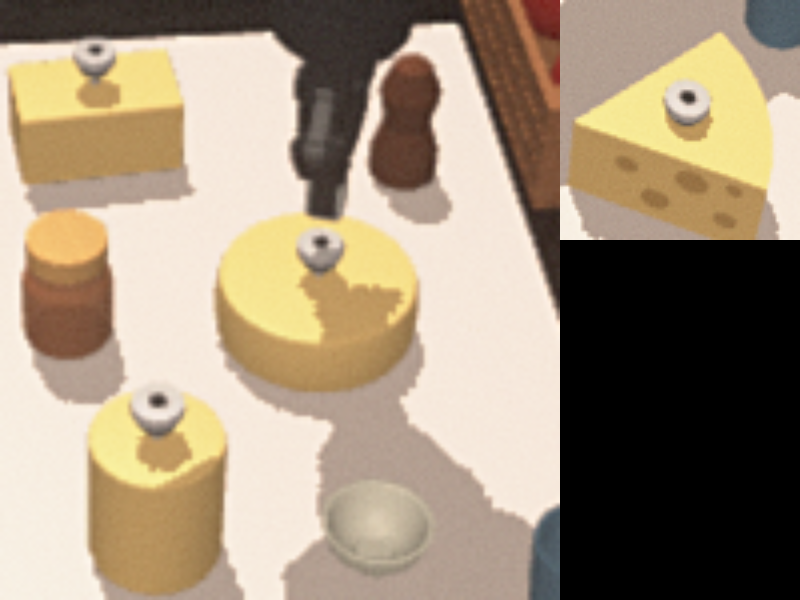

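The wedge's logger is in, with its collar on the rind. The fingers are above the wheel head, about 24 mm clear.

```bash
python3 -m jog '[{"slide":[0.1,0,1],"spin":0},{"slide":[0.1,0,1.8],"spin":0},{"slide":[0.1,0,2.2],"spin":0},{"slide":[0.1,0,2.5],"spin":0},{"slide":[0.1,0,2.8],"spin":0},{"slide":[0.1,0,3.0],"spin":0},{"slide":[0.1,0,3.2],"spin":0},{"slide":[0.1,0,3.3],"spin":0},{"slide":[0.1,0,3.3],"spin":0}]'
```

```text
time: 8.0
eef_pos: [0.6052, 0.0978, 0.0853]
tcp_rot: [[-0.943, 0.333, -0.0], [0.333, 0.943, -0.0], [0.0, -0.0, -1.0]]
force: [-2.3, -0.3, 2.6]
opening: -0.001
grip_force: 1.2
```

```bash
python3 -m jog '[{"slide":[0,0,0.1],"spin":0},{"slide":[0,0,0.2],"spin":0},{"slide":[0,0,0.2],"spin":0}]';python3 -m jog '[{"slide":[0,0,0.1],"spin":0},{"slide":[0,0,0.1],"spin":0},{"slide":[0,0,0.1],"spin":0}]'
```

```text
time: 8.38
eef_pos: [0.6053, 0.0978, 0.0835]
tcp_rot: [[-0.943, 0.333, 0.0], [0.333, 0.943, 0.0], [-0.0, 0.0, -1.0]]
force: [-3.2, 0.1, 7.7]
opening: -0.003
grip_force: 3.8
time: 8.75
eef_pos: [0.6053, 0.0978, 0.0827]
tcp_rot: [[-0.943, 0.333, 0.0], [0.333, 0.943, 0.0], [-0.0, 0.0, -1.0]]
force: [-4.3, -0.1, 9.8]
opening: 0.001
grip_force: 5.0
```

```bash
python3 -m jog '[{"slide":[0,0,-2],"spin":0},{"slide":[0,0,-6],"spin":0},{"slide":[0,0,-10],"spin":0},{"slide":[16.7,12.8,-10],"spin":0},{"slide":[16.7,12.8,-10],"spin":0},{"slide":[16.7,12.8,-10],"spin":0},{"slide":[16.7,12.8,-10],"spin":0},{"slide":[16.7,12.8,-5],"spin":0},{"slide":[16.7,12.8,-5],"spin":0},{"slide":[16.7,12.8,-5],"spin":0}]';  python3 - <<'E'
from h import *
S=camera('side')
a=cv2.resize(np.ascontiguousarray(S[150:300,280:420]),(560,600))
cv2.imwrite('pics/w3.png',a[...,::-1])
print(get_obs()['force'],get_obs()['eef_pos'])
E
```

```text
time: 10.0
eef_pos: [0.4913, 0.2739, 0.1339]
tcp_rot: [[-0.942, 0.334, 0.001], [0.334, 0.942, 0.0], [-0.001, 0.001, -1.0]]
force: [0.8, -0.5, 0.6]
opening: 0.002
grip_force: 0.0
[ 0.85410831  1.35560007 -0.34315044] [0.49152153 0.27407671 0.13415434]
```

View pics/w3.png

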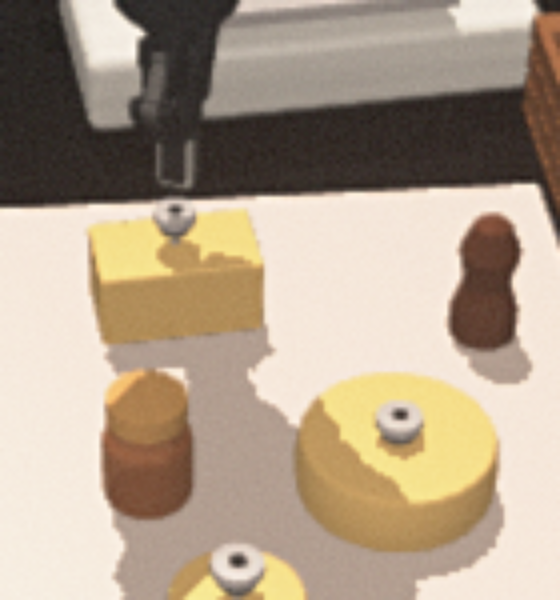

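The wheel's logger is in and the fingers are over the block head. Lowering.

```bash
python3 -m jog '[{"slide":[0.1,0,1],"spin":0},{"slide":[0.1,0,1.8],"spin":0},{"slide":[0.1,0,2.2],"spin":0},{"slide":[0.1,0,2.5],"spin":0},{"slide":[0.1,0,2.8],"spin":0},{"slide":[0.1,0,3.0],"spin":0},{"slide":[0.1,0,3.2],"spin":0},{"slide":[0.1,0,3.4],"spin":0},{"slide":[0.1,0,3.4],"spin":0}]'; python3 -m jog '[{"slide":[0,0,0.1],"spin":0},{"slide":[0,0,0.2],"spin":0},{"slide":[0,0,0.2],"spin":0}]'
```

```text
time: 11.18
eef_pos: [0.4895, 0.2745, 0.0982]
tcp_rot: [[-0.943, 0.333, -0.0], [0.333, 0.943, -0.0], [0.0, -0.0, -1.0]]
force: [-1.0, -1.0, 1.9]
opening: -0.0
grip_force: 1.0
time: 11.55
eef_pos: [0.4895, 0.2746, 0.0964]
tcp_rot: [[-0.943, 0.333, 0.0], [0.333, 0.943, 0.0], [-0.0, 0.0, -1.0]]
force: [-1.6, -1.3, 5.7]
opening: -0.001
grip_force: 2.5
```

```bash
python3 -m jog '[{"slide":[0,0,0.1],"spin":0},{"slide":[0,0,0.15],"spin":0},{"slide":[0,0,0.15],"spin":0},{"slide":[0,0,0.15],"spin":0}]';python3 -m jog '[{"slide":[0,0,-2],"spin":0},{"slide":[0,0,-6],"spin":0},{"slide":[0,0,-12],"spin":0},{"slide":[0,0,-16],"spin":0},{"slide":[6,10,-16],"spin":0},{"slide":[12,20,-16],"spin":0},{"slide":[12,20,-16],"spin":0},{"slide":[12,20,-16],"spin":0},{"slide":[12,20,-16],"spin":0}]';  python3 - <<'E'
from h import *
S=camera('side')
a=cv2.resize(np.ascontiguousarray(S[180:480,250:490]),(480,600))
cv2.imwrite('pics/w4.png',a[...,::-1])
print(get_obs()['force'],get_obs()['eef_pos'])
E
```

```text
time: 12.05
eef_pos: [0.4896, 0.2746, 0.0951]
tcp_rot: [[-0.943, 0.333, 0.0], [0.333, 0.943, 0.0], [-0.0, 0.0, -1.0]]
force: [-2.9, -1.8, 9.2]
opening: 0.0
grip_force: 4.3
time: 13.18
eef_pos: [0.4405, 0.5071, 0.2537]
tcp_rot: [[-0.945, 0.328, -0.001], [0.328, 0.945, 0.0], [0.001, -0.0, -1.0]]
force: [-0.4, -0.6, -0.2]
opening: 0.003
grip_force: 0.0
[ 0.33245582  0.1562235  -0.6860119 ] [0.4419422  0.50463855 0.25393129]
```

View pics/w4.png

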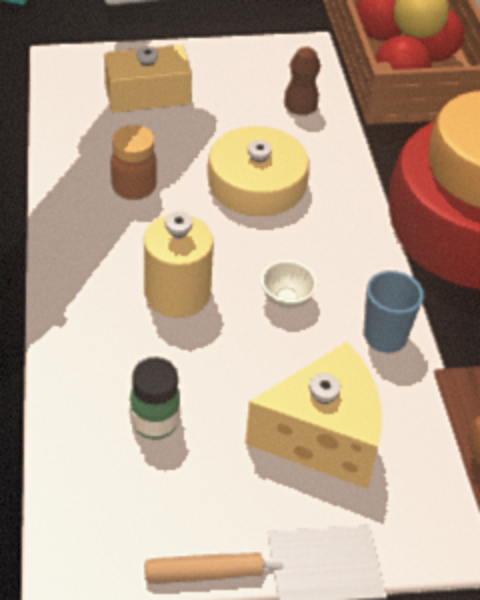

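All three loggers are down on the rind, the drum's logger still stands up, nothing has moved and the hand is clear.

```bash
python3 -m jog '[{"slide":[0,0,0],"spin":0},{"slide":[0,0,0],"spin":0}]' >/dev/null; python3 -c "
from plant import *
print(sign_off())"
```

```text
the job is handed in; nothing more can be done
None
```

I pressed in the wedge, wheel and block loggers in that order, at about 10 N at most, left the drum's logger up, and handed the job in with the hand clear; the sign-off returned no verdict.

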